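Index the bottle carousel and open the stain remover

ROBOT

A 6-joint arm with a two-finger parallel gripper is mounted at the origin on the work surface. World frame = base frame: x ahead of the robot, y to its left, z up, the work surface at z = 0. Lengths are in m, angles in rad, forces in N, time in s.
With the tool pointing down it reaches from about 0.3 to 0.775 m from the base axis. Payload 14.6 kg.
Tool frame: the origin (TCP) lies midway between the tips of the shut fingers; the grasp point (between the pads) lies 19 mm behind it; z points along the fingers, y is the line along which they close (so a half turn about z gives the same grasp; the last joint's range is limited). The gripper opens to 85 mm and grips with 20 to 120 N. Pads are 22 mm wide; open, the fingers measure 114 mm over their backs; the gripper's body (76 mm by 85 mm) begins 54 mm behind the grasp point. The pads swing forward as they close: fully open they stand 13 mm farther back than shut.
Start: joints at [1.117, 0.3, 1.521, -0, 1.321, -0.067], TCP at [0.207, 0.509, 0.231] pointing down, gripper open.
Joint ranges: [-3.03, 3.03], [-0.79, 2.21], [0.23, 2.52], [-1.04, 4.18], [0, 3.07], [-2.55, 2.55]. Speed limits (rad/s): [2.22, 2.22, 2.57, 3.14, 3.14, 3.14].

INTERFACE

Orientations are given as a unit quaternion [x, y, z, w].
In Python, from workcell import r gives the robot as it stands.
- The arm moves only by the tool move_arm, never from a script. Its argument "deltas" is a list of rows, each a list of 4 numbers: the shift along the tool's x, y, z scaled (see below), then the turn about the tool's z scaled (see below). A call has exactly 5 rows; each row is the pose to reach, as a shift and turn from the pose commanded when the call began, along the tool's axes at that moment; what a row does not reach only later rows make up. The controller multiplies each number of a shift by 200 mm and each number of a turn by 60 degrees. A row lasts 1/10 s, in which the tool goes at most 50 mm and 8.59 degrees, less where a joint would pass 70% of its speed; a pose out of reach is approached as far as the arm can. A call with a number of a shift or a turn outside -1 to 1 is refused whole. A call with a gripper value outside its range is refused whole. "jaw" is the opening, from 0 (shut) to 1 (fully open), set as the call begins (left out, the last holds). The fingers move at their own pace and stop on an object; "grip_force" is the grip in N (left out, the last holds). Time passes only in rows, so rows that repeat a pose let the fingers close, or fill a call up. It gives the time, the measured TCP pose, the force, the opening and the grip force at its end, in the units of the state.
- r.state(): the state, without advancing time (a new reading comes with each control period).
- r.capture(name): name is "scene" or "top"; returns a dict with "color" (384x512x3 uint8, red, green, blue), "range_z" (384x512 float32, m along the optical axis (not along the pixel's ray), 0 where there is no reading), "fx", "fy", "cx", "cy" (pixels), "T" (4x4, takes a point from camera to world coordinates). Camera axes: x right, y down, z forward; pixel columns grow to the right and rows downward; lengths in m; the calibration is good to about 2 mm. A picture is of the moment at which its call begins.
- r.close_job(): hands the job in; it is judged then, once.
The state is a dict: "clock": time; "q": joint angles; "joint_velocities": joint speeds; "joint_torque": joint torques, N m; "eef_pos": TCP position; "tool_rot": TCP orientation; "force": force on the tool from outside, world axes, zero at the start; "ft_torque": the same for the moment, N m; "finger_gap": finger opening in m; "grasp_force": force on a finger pad.
Only numpy, scipy, OpenCV 4.12 (cv2) and the standard library are available. Lean on these libraries where they do the work, as an engineer would, in place of code of your own. Each camera call takes 0.05 s, during which the arm holds its last target. There are 200 camera calls.

TASK

Bring the amber stain-remover bottle out from under the wire shelf: draw up the carousel's red spring knob, swing the turntable one hole round in the direction that brings the amber bottle to the open front, and let the pin drop fully home there. Then lift the amber bottle out by its body (never carry it by the cap), stand it gently on the black rubber mat and let go, and take it again by the child-resistant cap: press down hard and turn it anticlockwise to its stop to open it. Leave the bottle standing on the mat with the turntable locked, and leave everything else undisturbed.

Things in the scene. Friction and masses are not known exactly. Their poses are not given: they have to be found in the camera images.
- carousel: fixed aluminium base of a bottle carousel, a disc 322 mm across and 14 mm thick. Origin at the centre of its underside, on the turntable's upright axis; its -x axis points to the start position of the knob (roughly towards the robot), z up. Six index holes (12 mm wide, steel bushes) lie 60 degrees apart on a circle of 142 mm radius, one of them on the -x axis.
- platter (a joint): turn of the white turntable (248 mm across, top at 28 mm) about its upright axis, rad, anticlockwise from above positive, 0 at the start. Holes every 1.047 rad; play in a hole 0.015. Turns freely (0.1 N m) with the pin out. Five round cups (58 mm inside, rim 10 mm high) at 85 mm radius, at 0, +-60 and +-120 degrees from the base's +x axis at the start (the one at 0 is empty); at 180 the plunger.
- plunger (a joint): lift of the index pin, m: 0 fully home in a hole, it rides on the base at 0.010 and its upper stop is 0.018. The spring pushes it down with 6 N at home and 11 N at 0.013. The pin is 8 mm thick with a round nose, so it finds a hole by itself within about 3 mm of its centre.
- knob_grip (a point): middle of the grip of the red round pull knob (25 mm thick, top 11 mm above this point; spins freely) of the plunger, 142 mm from the carousel's axis, 84 mm above the counter with the pin home. The turntable carries the plunger: draw the knob up and lead the turntable round by it. The housing under the knob (22 mm thick) ends 60 mm above the counter.
- place_left (a point): point on the fixed base's frame where a bottle's underside centre stands in the open front-left place (120 degrees from the carousel's +x axis, 85 mm radius, 28 mm above the counter).
- place_right (a point): the same for the open front-right place (-120 degrees).
- place_back (a point): the same for the rearmost place under the shelf (0 degrees).
- amber: loose amber-brown stain-remover bottle with a paper label and a red band, 0.18 to 0.35 kg: round body 52 mm across, straight sides up to 90 mm, shoulder to 98 mm, white ribbed cap from 104 to 126 mm. Origin at the centre of its underside, z up. At the start it stands in one of the two rear side cups (+60 or -60 degrees) under the wire shelf.
- cap: the amber bottle's white child-resistant cap, 38 mm across, 22 mm tall (origin at the centre of its lower rim). It must be pressed down at least 4 mm (13 N; full travel 5 mm, 15 N) and held down to turn.
- cap_turn (a joint): turn of that cap relative to its bottle, rad, anticlockwise from above positive; 0 closed. Blocked at about 0.05 unless pressed; past about 0.95 it clears its catch and springs up; stop at 1.3. Drag 0.03 N m.
- cap_top (a point): centre of the top of the amber bottle's cap (126 mm above the bottle's underside).
- mat: black grippy rubber drip mat fixed on the counter, 150 mm (its x) by 190 mm (its y), 6 mm thick. Origin at the centre of its underside, so its top is at 0.006.
- white_bottle: loose white bottle with yellow cap and label, same size as the amber one (bystander), in the other rear side cup; origin at the centre of its underside.
- blue_bottle: loose blue bottle, same size (bystander), at the start in the front-left cup (+120 degrees).
- green_bottle: loose green bottle, same size (bystander), at the start in the front-right cup (-120 degrees).
- riser: white wire shelf on four legs, fixed, turned as the carousel is and with the same origin: it covers x = 55 to 225 mm and y = -210 to 210 mm in that frame, its wires 212 to 220 mm above the counter, with a small bin and a tin on its back corners.
- brush: wooden clothes brush, 52 by 200 by 31 mm (bystander).
- cup: white plastic measuring cup, 72 mm across, 75 mm tall (bystander).
- lint_roller: lint roller with blue handle, 240 mm long, 52 mm thick (bystander).
- iron: blue steam iron lying flat, 115 by 240 by 135 mm (bystander).
- jug: orange detergent jug with blue cap, 100 by 160 mm, 215 mm tall (bystander).
- peg_box: grey open box of clothes pegs, 150 by 200 by 75 mm (bystander).
There are look-alikes about, which are no part of the job. Of the things that look like the mat, the larger one is meant.

How it is judged:
By the outcome, as a careful person would: the job done as asked, in the order asked, and still so for the second after the job is handed in, with the robot touching nothing.
It also fails if it takes over 67 s, if anything falls off the work surface, if the arm or the gripper's body presses on something with over 40 N, if the wrist force passes 120 N, or if a joint passes its speed limit or range.

## Working session

There is one attempt and no reset: what is moved stays moved. The work goes in short steps, Python scripts to look and compute and a tool call to move; the robot and the scene stay as the last step left them, time stands still between calls to the robot, and variables do not carry over. Pictures are saved under pics/ and viewed, at most 10 in all, crops included, and the job is handed in when it is done.

Besides the shell and the picture viewer there is one more tool, called after "Emit:" in YAML: its name, and indented under it one key for each argument. move_arm: Moves the arm, as the interface text tells. Its arguments: {"type":"object","properties":{"deltas":{"type":"array"},"jaw":{"type":"number"},"grip_force":{"type":"number"}},"required":["deltas"]}

```bash
mkdir -p pics; ls; cat > h.py <<'E'
import numpy as np,cv2
from workcell import r
def cap(n,f):
    c=r.capture(n); np.savez(f'pics/{f}.npz',**c); cv2.imwrite(f'pics/{f}.png',cv2.cvtColor(c['color'],cv2.COLOR_RGB2BGR)); return c
def cloud(c):
    z=c['range_z']; v,u=np.indices(z.shape)
    p=np.stack([(u-c['cx'])*z/c['fx'],(v-c['cy'])*z/c['fy'],z],-1)
    T=c['T']; return p@T[:3,:3].T+T[:3,3]
E
python3 - <<'E'
from h import *
a=cap('scene','s0');b=cap('top','t0')
i=np.vstack([a['color'],b['color']])[:,:,::-1]
cv2.imwrite('pics/st.png',cv2.resize(np.hstack([a['color'],b['color']])[:,:,::-1],(800,300)))
print(r.state(),a['T'],b['T'],a['fx'],b['fx'])
E
```

```text
pics
{'clock': 0.1, 'q': array([ 1.11740009e+00,  3.00399609e-01,  1.52150804e+00, -1.37973505e-05,
        1.32071274e+00, -6.66023470e-02]), 'joint_velocities': array([ 2.81963552e-04, -2.21134486e-03, -1.59146618e-03, -3.90298838e-05,
        1.93886206e-03,  7.57805738e-04]), 'joint_torque': array([ 1.43366397e-03, -5.44378996e+01, -3.62367868e+01, -8.75013939e-06,
        3.10270159e-03, -2.48727639e-05]), 'eef_pos': array([0.20738705, 0.50917713, 0.23079143]), 'tool_rot': array([ 1.92191910e-01,  9.81357226e-01, -4.98311818e-04, -1.25645677e-04]), 'force': array([ 0.3161603 , -0.12808535,  0.36848305]), 'ft_torque': array([0.05333578, 0.00413416, 0.01764225]), 'grasp_force': 0.0, 'finger_gap': 0.08498555957872032} [[-0.97890972  0.14067768 -0.14814031  0.71420357]
 [ 0.20363261  0.73017549 -0.65220972  1.07858206]
 [ 0.01641707 -0.66862063 -0.74342244  1.35213708]
 [ 0.          0.          0.          1.        ]] [[-0.01854847 -0.99342566  0.11296641  0.29349717]
 [-0.99979386  0.01936228  0.00611099  0.00408822]
 [-0.0082581  -0.11282978 -0.99358001  1.71155159]
 [ 0.          0.          0.          1.        ]] 488.0146845081517 466.04734897914324
```

View pics/t0.png

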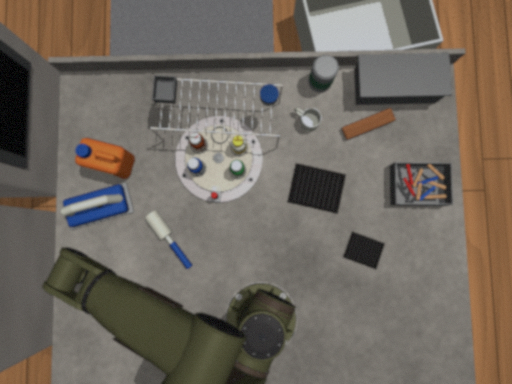

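View pics/s0.png

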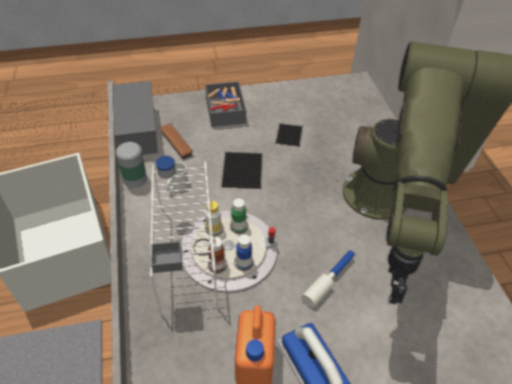

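The top view shows the carousel around (219,157) and the knob at (214,196). Under the shelf there is a brownish bottle at (199,142) and a yellow-capped one at (238,143). There are two black mats: a larger one at (317,188) and a smaller one at (364,250), so the larger is meant. Next come measurements and one enlarged crop.

```bash
python3 - <<'E'
from h import *
from scipy.optimize import least_squares
D={n:dict(np.load(f'pics/{n}.npz')) for n in('s0','t0')}
def fit(P):
    f=lambda x:np.hypot(P[:,0]-x[0],P[:,1]-x[1])-x[2]
    s=least_squares(f,[*P.mean(0)[:2],.1],loss='soft_l1',f_scale=.003);return s.x.round(4),len(P)
for n,c in D.items():
    P=cloud(c);rgb=c['color'].astype(int);hsv=cv2.cvtColor(c['color'],cv2.COLOR_RGB2HSV)
    X,Y,Z=P[...,0],P[...,1],P[...,2]
    cnt=P[(Z<.01)&(abs(X-.5)<.3)&(abs(Y)<.4)]; print(n,'counter z',np.median(cnt[:,2]))
    if n=='t0': g=P[157,219]
    else: g=P[245,232]
    print('near centre',g)
    # base rim: outer boundary of disc z in .009-.02
    for lo,hi,R in((.009,.02,.161),(.023,.034,.124)):
        m=((Z>lo)&(Z<hi)&(np.hypot(X-.62,Y-.09)<.25)).astype(np.uint8)
        Q=P[m>0]
        c0=Q.mean(0)[:2] if len(Q) else None
        # rim by angular max radius
        if len(Q)>50:
            for k in range(5):
                a=np.arctan2(Q[:,1]-c0[1],Q[:,0]-c0[0]);d=np.hypot(Q[:,0]-c0[0],Q[:,1]-c0[1])
                b=(a/np.pi*36).astype(int);E=np.array([Q[b==i][np.percentile(d[b==i],95)<=d[b==i]].mean(0) for i in np.unique(b) if (b==i).sum()>3])
                E=E[abs(np.hypot(*(E[:,:2]-c0).T)-R)<.03] if k else E
                x,N=fit(E);c0=x[:2]
            print('disc',lo,x,N)
    red=(hsv[...,1]>150)&((hsv[...,0]<8)|(hsv[...,0]>172))&(np.hypot(X-.6,Y-.09)<.2)&(Z>.05)
    for nm,m in(('red',red),('blue',(hsv[...,1]>110)&(abs(hsv[...,0].astype(int)-112)<12)&(np.hypot(X-.6,Y-.09)<.2)),('green',(hsv[...,1]>90)&(abs(hsv[...,0].astype(int)-70)<20)&(np.hypot(X-.6,Y-.09)<.2)),('yel',(hsv[...,1]>120)&(abs(hsv[...,0].astype(int)-27)<6)&(np.hypot(X-.6,Y-.09)<.2))):
        v,u=np.nonzero(m)
        if len(v): print(nm,len(v),u.mean().round(1),v.mean().round(1),P[m].mean(0).round(4),P[m].min(0).round(3),P[m].max(0).round(3))
    # mat
    dk=(rgb.max(-1)<60)&(abs(Z-.006)<.012)&(X>.3)&(X<.8)&(Y<0)&(Y>-.6)
    k,l,st,ce=cv2.connectedComponentsWithStats(cv2.morphologyEx(dk.astype(np.uint8),cv2.MORPH_CLOSE,np.ones((5,5))))
    for i in range(1,k):
        if st[i,4]>150:
            Q=P[l==i];rc=cv2.minAreaRect(Q[:,:2].astype(np.float32)*1000);print('mat',ce[i].round(),rc,Q[:,2].mean().round(4))
a=D['t0']['color'][100:215,150:290];b=D['s0']['color'][185:295,180:320]
o=np.hstack([cv2.resize(a,(400,330),interpolation=cv2.INTER_CUBIC),cv2.resize(b,(400,330),interpolation=cv2.INTER_CUBIC)])
cv2.imwrite('pics/crop.png',o[:,:,::-1])
E
```

```text
s0 counter z 0.0008086076563893485
near centre [0.56575119 0.14654578 0.02892868]
disc 0.009 [0.5761 0.1448 0.1608] 52
disc 0.023 [0.5764 0.1457 0.1231] 57
red 30 271.4 231.8 [0.4384 0.1624 0.0896] [0.433 0.15  0.074] [0.444 0.172 0.102]
blue 261 204.6 207.6 [0.6428 0.103  0.1904] [ 0.523 -0.06   0.082] [0.763 0.248 0.272]
green 113 238.4 215.5 [0.5337 0.0931 0.1114] [0.513 0.073 0.084] [0.552 0.103 0.129]
yel 92 214.5 214.9 [0.6104 0.0812 0.1171] [0.598 0.057 0.048] [0.621 0.097 0.161]
mat [242. 170.] ((610.6810302734375, 380.20245361328125), (1405.240234375, 138.21763610839844), 75.95082092285156) 0.0102
t0 counter z 0.0007269814285657539
near centre [0.58114629 0.14088357 0.03494523]
disc 0.009 [0.5818 0.1475 0.1625] 29
disc 0.023 [0.5768 0.1417 0.1268] 62
red 21 213.4 192.6 [0.4453 0.1567 0.0966] [0.43  0.148 0.088] [0.626 0.192 0.125]
blue 208 252.2 111.4 [0.6912 0.0186 0.2348] [ 0.518 -0.062  0.096] [0.765 0.23  0.276]
green 34 238.6 171.9 [0.5137 0.067  0.1168] [0.507 0.051 0.099] [0.526 0.087 0.128]
yel 71 237.2 140.8 [0.6153 0.0686 0.1539] [0.6   0.052 0.143] [0.633 0.083 0.165]
mat [316. 188.] ((392.6153869628906, -172.63641357421875), (210.09951782226562, 346.5287780761719), 60.51475143432617) 0.0141
```

View pics/crop.png

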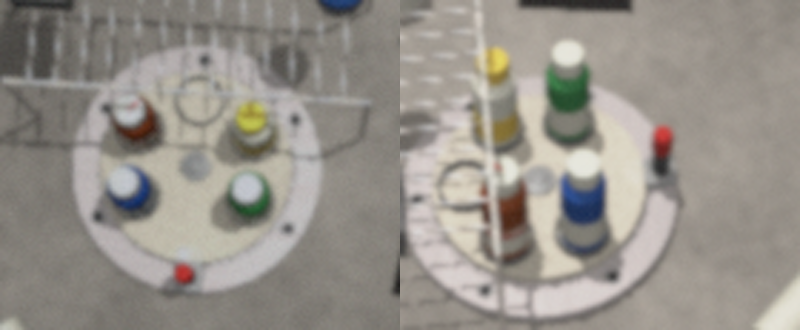

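The crop confirms it. The amber-brown bottle with the white cap, at top px (197,141), is rear-left (+60°), and the yellow-capped bystander at (238,141) is rear-right. The turn is therefore +60° (anticlockwise), which brings amber to front-left while the knob goes to front-right. I'll refine the poses by plane projection of the holes, knob and mat.

```bash
cat >> h.py <<'E'
def proj(c,u,v,z):
    T=c['T'];d=T[:3,:3]@np.array([(u-c['cx'])/c['fx'],(v-c['cy'])/c['fy'],1.]);o=T[:3,3];return o+d*(z-o[2])/d[2]
def pix(c,p):
    T=c['T'];q=T[:3,:3].T@(np.asarray(p)-T[:3,3]);return np.array([c['cx']+c['fx']*q[0]/q[2],c['cy']+c['fy']*q[1]/q[2]])
def rays(c,u,v):
    T=c['T'];d=T[:3,:3]@np.array([(u-c['cx'])/c['fx'],(v-c['cy'])/c['fy'],1.]);return T[:3,3],d/np.linalg.norm(d)
def tri(L):
    A=np.zeros((3,3));b=np.zeros(3)
    for o,d in L:
        M=np.eye(3)-np.outer(d,d);A+=M;b+=M@o
    return np.linalg.solve(A,b)
E
python3 - <<'E'
from h import *
from scipy.optimize import least_squares
S,Tt=[dict(np.load(f'pics/{n}.npz')) for n in('s0','t0')]
def dark(c,u0,v0,k=3):
    g=c['color'].astype(float).mean(-1);w=g[v0-k:v0+k+1,u0-k:u0+k+1];w=np.clip(np.median(w)-8-w,0,None);v,u=np.mgrid[v0-k:v0+k+1,u0-k:u0+k+1];return (w*u).sum()/w.sum(),(w*v).sum()/w.sum()
obs=[]
for x,y,k in((204,60,0),(295,119,-60),(288,228,-120),(98,215,120),(107,107,60)):
    u,v=dark(Tt,int(round(150+x/2.857-.3)),int(round(100+y/2.87-.3)));p=proj(Tt,u,v,.013);obs.append((*p[:2],k))
for x,y,k in((485,290,60),(612,275,120)):
    u,v=dark(S,int(round(180+(x-400)/2.857-.3)),int(round(185+y/3-.3)));p=proj(S,u,v,.013);obs.append((*p[:2],k))
O=np.array(obs)
f=lambda q:np.concatenate([O[:,0]-q[0]-.142*np.cos(q[2]+np.radians(O[:,2])),O[:,1]-q[1]-.142*np.sin(q[2]+np.radians(O[:,2]))])
s=least_squares(f,[.576,.145,-.09],loss='soft_l1',f_scale=.002);q=s.x;print('carousel',q,np.degrees(q[2]));print((f(q)*1000).round(1))
def knob(c,u0,v0):
    a=c['color'].astype(float);v,u=np.mgrid[v0-9:v0+10,u0-9:u0+10];w=a[v0-9:v0+10,u0-9:u0+10];w=np.clip(w[...,0]-np.maximum(w[...,1],w[...,2])-50,0,None);return (w*u).sum()/w.sum(),(w*v).sum()/w.sum()
k1=knob(Tt,214,196);k2=knob(S,272,233);print('knob',k1,k2,tri([rays(Tt,*k1),rays(S,*k2)]),proj(Tt,*k1,.09),proj(S,*k2,.085))
for c,(u,v),n in((Tt,(317,188),'t'),(S,(242,170),'s')):
    g=c['color'].max(-1);m=np.zeros(g.shape,np.uint8);m[v-28:v+29,u-32:u+33]=g[v-28:v+29,u-32:u+33]<70
    k,l,st,ce=cv2.connectedComponentsWithStats(cv2.morphologyEx(m,cv2.MORPH_CLOSE,np.ones((3,3))));i=l[v,u] or 1+np.argmax(st[1:,4])
    vv,uu=np.nonzero(l==i);Q=np.array([proj(c,a,b,.006)[:2] for a,b in zip(uu,vv)],np.float32);print('mat',n,cv2.minAreaRect(Q*1000),Q.mean(0))
E
```

```text
carousel [ 0.57981429  0.14312514 -0.07604995] -4.357341452448392
[ 0.8 -0.1  0.2  2.1 -0.4 -1.5 -0.7  0.5  1.4  2.8  0.5 -1.  -1.7 -2.7]
knob (np.float64(213.7508698677801), np.float64(194.84690327070285)) (np.float64(271.51294343240653), np.float64(230.22722914669222)) [0.43744062 0.15634646 0.08995058] [0.43813611 0.15608419 0.09      ] [0.43566413 0.15301904 0.085     ]
mat t ((464.0418701171875, -212.7796630859375), (186.24742126464844, 146.51516723632812), 76.04837036132812) [ 0.4638082  -0.21289997]
mat s ((462.3773498535156, -211.5509033203125), (183.57797241210938, 140.1851806640625), 75.34368896484375) [ 0.46324858 -0.20872176]
```

```bash
cat >> h.py <<'E'
from scipy.spatial.transform import Rotation as Ro
def plan(p,yang=None):
    "full scaled delta from measured pose to TCP p with tool-y axis at world angle yang (deg)"
    s=r.state();R=Ro.from_quat(s['tool_rot']).as_matrix();d=R.T@(np.array(p)-s['eef_pos'])
    a=np.degrees(np.arctan2(R[1,1],R[0,1]));t=0 if yang is None else (a-yang+90)%180-90
    print('t',round(s['clock'],2),'pos',s['eef_pos'].round(4),'yang',a.round(2),'q6',s['q'][5].round(3),'F',s['force'].round(1),'gap',s['finger_gap'].round(4),'gf',s['grasp_force'],'| delta',(d/.2).round(4),'turn',round(t/60,4),'tilt',R[2,2].round(5))
E
python3 -c "
from h import *
plan([.437,.156,.15],85.4)"
```

```text
Traceback (most recent call last):
  File "h.py", line 25, in plan
    print('t',round(s['clock'],2),'pos',s['eef_pos'].round(4),'yang',a.round(2),'q6',s['q'][5].round(3),'F',s['force'].round(1),'gap',s['finger_gap'].round(4),'gf',s['grasp_force'],'| delta',(d/.2).round(4),'turn',round(t/60,4),'tilt',R[2,2].round(5))
                                                                                                                                      ^^^^^^^^^^^^^^^^^^^^^
AttributeError: 'float' object has no attribute 'round'
```

Emit:
move_arm:
  deltas:
    - [-0.17,-0.12,0,0]
    - [-0.34,-0.24,0,-0.1]
    - [-0.52,-0.36,0,-0.2]
    - [-0.69,-0.48,0,-0.29]
    - [-0.86,-0.6,0,-0.29]
  jaw: 0.75
  grip_force: 40

```text
clock: 0.6
eef_pos: [0.322, 0.3318, 0.2311]
tool_rot: [0.04, 0.999, -0.0, -0.0]
force: [2.0, 1.4, 0.2]
finger_gap: 0.0642
grasp_force: 0.0
```

```bash
python3 -c "
from h import *
plan([.437,.156,.15],85.4)"
```

```text
Traceback (most recent call last):
  File "h.py", line 25, in plan
    print('t',round(s['clock'],2),'pos',s['eef_pos'].round(4),'yang',a.round(2),'q6',s['q'][5].round(3),'F',s['force'].round(1),'gap',s['finger_gap'].round(4),'gf',s['grasp_force'],'| delta',(d/.2).round(4),'turn',round(t/60,4),'tilt',R[2,2].round(5))
                                                                                                                                      ^^^^^^^^^^^^^^^^^^^^^
AttributeError: 'float' object has no attribute 'round'
```

```bash
sed -i "s/s\['finger_gap'\].round(4)/round(float(s['finger_gap']),4)/" h.py; python3 -c "
from h import *
plan([.437,.156,.13],85.4)"
```

```text
t 0.6 pos [0.322  0.3318 0.2311] yang 85.45 q6 -0.77 F [2.  1.4 0.2] gap 0.0642 gf 0.0 | delta [-0.6431 -0.8303  0.5057] turn 0.0008 tilt -1.0
```

Emit:
move_arm:
  deltas:
    - [-0.13,-0.17,0,0]
    - [-0.27,-0.34,0.1,0]
    - [-0.4,-0.51,0.23,0]
    - [-0.53,-0.67,0.37,0]
    - [-0.643,-0.83,0.5,0]

```text
clock: 1.1
eef_pos: [0.4365, 0.1555, 0.1301]
tool_rot: [0.042, 0.999, 0.0, -0.0]
force: [0.8, -0.2, -0.5]
finger_gap: 0.0642
grasp_force: 0.0
```

```bash
python3 - <<'E'
from h import *
a=cap('scene','s1');b=cap('top','t1')
plan([.437,.156,.067],85.4)
o=np.hstack([cv2.resize(c['color'][v-40:v+40,u-40:u+40],(400,400),interpolation=cv2.INTER_CUBIC) for c,u,v in((a,272,233),(b,214,196))])
cv2.imwrite('pics/c1.png',o[:,:,::-1])
E
```

```text
t 1.2 pos [0.4359 0.1537 0.1281] yang 85.0 q6 -1.223 F [-0.9 -0.3  1.8] gap 0.0639 gf 0.0 | delta [-0.0061  0.0125  0.3053] turn -0.0066 tilt -0.99999
```

View pics/c1.png

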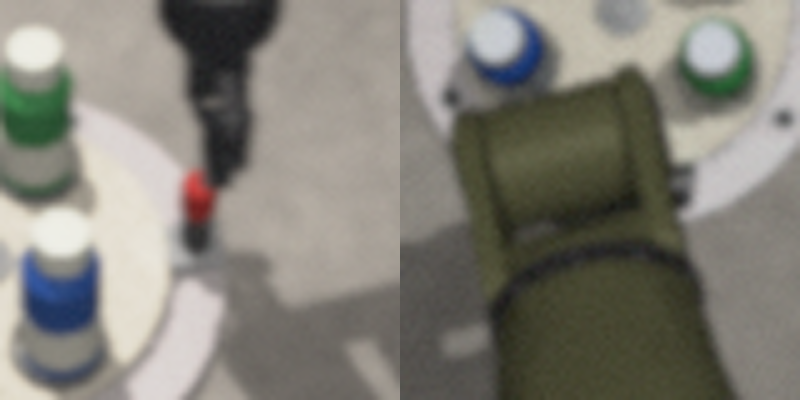

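```bash
python3 - <<'E'
from h import *
a=dict(np.load('pics/s1.npz'))
for p in([.4365,.1555,.13],[.439,.19,.14],[.434,.12,.14],[.437,.156,.095],[.437,.156,.073]):print(p,(pix(a,p)-[232,193])*5)
z=a['range_z'];P=cloud(a)
sub=P[195:240,255:300].reshape(-1,3);m=(sub[:,2]>.12)&(sub[:,2]<.17)
print(sub[m].round(3)[::6], np.median(sub[m],0))
E
```

```text
[0.4365, 0.1555, 0.13] [200.44480976 146.46868065]
[0.439, 0.19, 0.14] [210.04911809 179.97027227]
[0.434, 0.12, 0.14] [192.22866509  93.49397673]
[0.437, 0.156, 0.095] [197.32650446 180.6851703 ]
[0.437, 0.156, 0.073] [195.77575983 201.17594762]
[[0.44  0.12  0.16 ]
 [0.439 0.12  0.145]
 [0.445 0.188 0.149]
 [0.442 0.198 0.156]
 [0.444 0.194 0.146]
 [0.446 0.192 0.14 ]] [0.43930635 0.19315283 0.14743538]
```

Emit:
move_arm:
  deltas:
    - [0,0.005,0.06,0]
    - [0,0.008,0.13,0]
    - [0,0.008,0.19,0]
    - [0,0.008,0.25,0]
    - [0,0.008,0.31,0]

```text
clock: 1.7
eef_pos: [0.4358, 0.1594, 0.0686]
tool_rot: [0.041, 0.999, 0.0, 0.0]
force: [0.2, -0.5, 0.1]
finger_gap: 0.0648
grasp_force: 0.0
```

Emit:
move_arm:
  deltas:
    - [0,0,0,0]
    - [0,0,0,0]
    - [0,0,0,0]
    - [0,0,0,0]
    - [0,0,0,0]
  jaw: 0
  grip_force: 40

```text
clock: 2.2
eef_pos: [0.4364, 0.1589, 0.0699]
tool_rot: [0.042, 0.999, 0.0, 0.001]
force: [-0.9, -0.0, 6.4]
finger_gap: 0.0233
grasp_force: 39.7
```

```bash
python3 -c "
from h import *
plan([.437,.156,.067],85.4)"
```

```text
t 2.2 pos [0.4364 0.1589 0.0699] yang 85.23 q6 -1.217 F [-0.9 -0.   6.4] gap 0.0233 gf 39.669681382365525 | delta [-0.0043 -0.0142  0.0146] turn -0.0028 tilt -1.0
```

Emit:
move_arm:
  deltas:
    - [0,0,-0.02,0]
    - [0,0,-0.04,0]
    - [0,0,-0.06,0]
    - [0,0,-0.07,0]
    - [0,0,-0.07,0]

```text
clock: 2.7
eef_pos: [0.4359, 0.1588, 0.0833]
tool_rot: [0.042, 0.999, -0.0, -0.0]
force: [3.4, -0.1, -11.9]
finger_gap: 0.0231
grasp_force: 39.7
```

```bash
python3 - <<'E'
from h import *
c=r.capture('scene')
def knob(c,u0,v0):
    a=c['color'].astype(float);v,u=np.mgrid[v0-9:v0+10,u0-9:u0+10];w=a[v0-9:v0+10,u0-9:u0+10];w=np.clip(w[...,0]-np.maximum(w[...,1],w[...,2])-50,0,None);return (w*u).sum()/max(w.sum(),1),(w*v).sum()/max(w.sum(),1)
print(knob(c,272,233),knob(dict(np.load('pics/s1.npz')),272,233))
for i in range(3): plan([.437,.156,.067],85.4); r.capture('top')
E
```

```text
(np.float64(0.0), np.float64(0.0)) (np.float64(270.9144602851324), np.float64(231.0930074677529))
t 2.75 pos [0.4359 0.1588 0.0831] yang 85.23 q6 -1.217 F [  4.7   0.1 -11. ] gap 0.0231 gf 39.735232796519995 | delta [-0.0066 -0.0133  0.0807] turn -0.0028 tilt -1.0
t 2.8 pos [0.4359 0.1588 0.0831] yang 85.23 q6 -1.217 F [  4.6  -0.6 -11.6] gap 0.0236 gf 39.73284151637927 | delta [-0.0066 -0.0133  0.0803] turn -0.0028 tilt -1.0
t 2.85 pos [0.4359 0.1588 0.0831] yang 85.24 q6 -1.217 F [  3.5  -1.2 -11.4] gap 0.0231 gf 39.72835897933692 | delta [-0.0066 -0.0134  0.0803] turn -0.0027 tilt -1.0
```

Emit:
move_arm:
  deltas:
    - [0,-0.025,0,0]
    - [-0.002,-0.062,0,0]
    - [-0.008,-0.111,0,0]
    - [-0.015,-0.148,0,0]
    - [-0.023,-0.184,0,0]

```text
clock: 3.4
eef_pos: [0.4375, 0.1209, 0.0833]
tool_rot: [0.042, 0.999, 0.0, -0.0]
force: [2.5, 1.0, -11.9]
finger_gap: 0.0231
grasp_force: 40.0
```

```bash
python3 - <<'E'
from h import *
cap('top','t2');plan([.437,.156,.067],85.4)
E
```

```text
t 3.45 pos [0.4377 0.1202 0.0833] yang 85.2 q6 -1.299 F [  2.2   1.5 -11.7] gap 0.0231 gf 40.06671688053757 | delta [0.0182 0.178  0.0812] turn -0.0034 tilt -1.0
```

Emit:
move_arm:
  deltas:
    - [-0.01,-0.036,0,0]
    - [-0.027,-0.082,0,0]
    - [-0.052,-0.139,0,0]
    - [-0.083,-0.193,0,0]
    - [-0.117,-0.244,0,0]

```text
clock: 3.95
eef_pos: [0.4571, 0.0701, 0.0832]
tool_rot: [0.042, 0.999, -0.0, -0.0]
force: [0.7, 2.3, -10.9]
finger_gap: 0.0233
grasp_force: 40.2
```

Emit:
move_arm:
  deltas:
    - [-0.04,-0.048,0,0]
    - [-0.083,-0.093,0,0]
    - [-0.13,-0.133,0,0]
    - [-0.17,-0.162,0,0]
    - [-0.19,-0.176,0,0]

```text
clock: 4.45
eef_pos: [0.4923, 0.0321, 0.0831]
tool_rot: [0.042, 0.999, -0.0, -0.0]
force: [-3.1, -2.1, -11.9]
finger_gap: 0.0231
grasp_force: 40.2
```

```bash
python3 - <<'E'
from h import *
b=cap('top','t3');a=cap('scene','s3');plan([.437,.156,.067],85.4)
o=np.hstack([cv2.resize(b['color'][100:220,150:290],(400,343),interpolation=cv2.INTER_CUBIC),cv2.resize(a['color'][175:295,180:320],(400,343),interpolation=cv2.INTER_CUBIC)])
cv2.imwrite('pics/c3.png',o[:,:,::-1])
E
```

```text
t 4.55 pos [0.492  0.0325 0.0831] yang 85.21 q6 -1.495 F [ -1.8  -2.3 -11.7] gap 0.023 gf 40.28797967825085 | delta [0.3256 0.5926 0.0803] turn -0.0031 tilt -1.0
```

View pics/c3.png

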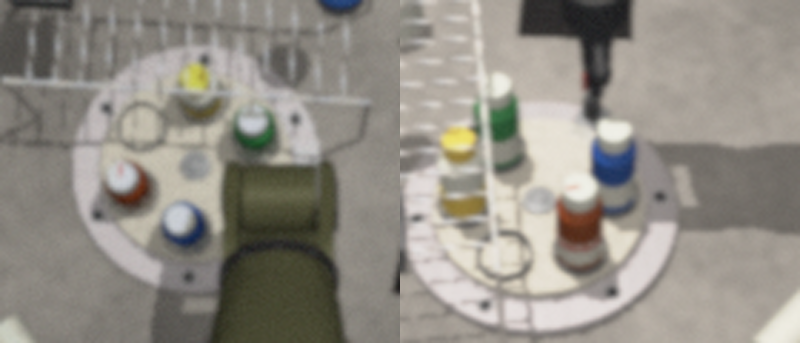

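```bash
python3 -c "
from h import *
plan([.4956,.0300,.078])"
```

```text
t 4.55 pos [0.492  0.0325 0.0831] yang 85.21 q6 -1.495 F [ -1.8  -2.3 -11.7] gap 0.023 gf 40.28797967825085 | delta [-0.0189 -0.0108  0.0254] turn 0.0 tilt -1.0
```

Emit:
move_arm:
  deltas:
    - [-0.01,-0.006,0,0]
    - [-0.019,-0.011,0,0]
    - [-0.019,-0.011,0.009,0]
    - [-0.019,-0.011,0.018,0]
    - [-0.019,-0.011,0.026,0]

```text
clock: 5.05
eef_pos: [0.495, 0.0305, 0.078]
tool_rot: [0.041, 0.999, -0.0, -0.0]
force: [-3.7, -5.3, -9.7]
finger_gap: 0.023
grasp_force: 40.4
```

```bash
python3 -c "
from h import *
r.capture('top')
plan([.4956,.0300,.069])"
```

```text
t 5.1 pos [0.495  0.0305 0.0778] yang 85.27 q6 -1.5 F [ -2.9  -4.4 -10.8] gap 0.0234 gf 40.47085444210097 | delta [-0.0032 -0.002   0.0442] turn 0.0 tilt -1.0
```

Emit:
move_arm:
  deltas:
    - [-0.001,0,0.01,0]
    - [-0.002,0,0.02,0]
    - [-0.002,0,0.03,0]
    - [-0.002,0,0.038,0]
    - [-0.002,0,0.038,0]

```text
clock: 5.6
eef_pos: [0.4956, 0.0302, 0.0706]
tool_rot: [0.041, 0.999, -0.0, -0.0]
force: [-4.0, -7.8, -7.8]
finger_gap: 0.0232
grasp_force: 40.7
```

```bash
python3 -c "
from h import *
r.capture('top')
plan([.4956,.0300,.069])"
```

```text
t 5.65 pos [0.4956 0.0302 0.0707] yang 85.27 q6 -1.5 F [-4.1 -7.4 -8.1] gap 0.0233 gf 40.683827369939536 | delta [-0.0001 -0.0012  0.0084] turn 0.0 tilt -1.0
```

Emit:
move_arm:
  deltas:
    - [0,-0.002,0.004,0]
    - [-0.002,-0.004,0.006,0]
    - [-0.002,-0.004,0.006,0]
    - [-0.002,-0.004,0.006,0]
    - [-0.002,-0.004,0.006,0]
  jaw: 0.6

```text
clock: 6.15
eef_pos: [0.4963, 0.0297, 0.0695]
tool_rot: [0.041, 0.999, 0.0, 0.0]
force: [-0.2, -0.2, -0.3]
finger_gap: 0.0512
grasp_force: 0.0
```

Emit:
move_arm:
  deltas:
    - [0,0,-0.1,0]
    - [0,0,-0.3,0]
    - [0,0,-0.5,0]
    - [0,0,-0.7,0]
    - [0,0,-0.75,0]

```text
clock: 6.65
eef_pos: [0.4973, 0.0297, 0.2237]
tool_rot: [0.041, 0.999, 0.0, 0.003]
force: [0.4, 0.7, -0.3]
finger_gap: 0.0512
grasp_force: 0.0
```

Emit:
move_arm:
  deltas:
    - [0.2,0,0,0]
    - [0.4,0,0,0]
    - [0.6,0,0,0]
    - [0.8,0,0,0]
    - [1,0,0,0]
  jaw: 1

```text
clock: 7.15
eef_pos: [0.2951, 0.0463, 0.2187]
tool_rot: [0.042, 0.999, 0.0, -0.0]
force: [-0.4, 0.9, 1.7]
finger_gap: 0.0852
grasp_force: 0.0
```

```bash
python3 - <<'E'
from h import *
from scipy.optimize import least_squares
b=cap('top','t4');a=cap('scene','s4');plan([.5425,.2215,.2],115.4)
o=np.hstack([cv2.resize(b['color'][100:220,150:290],(400,343),interpolation=cv2.INTER_CUBIC),cv2.resize(a['color'][175:295,180:320],(400,343),interpolation=cv2.INTER_CUBIC)])
cv2.imwrite('pics/c4.png',o[:,:,::-1])
for n,c in(('t',b),('s',a)):
    P=cloud(c);X,Y,Z=P[...,0],P[...,1],P[...,2];rgb=c['color'].astype(int)
    m=(rgb.min(-1)>140)&(np.hypot(X-.5425,Y-.2215)<.045)&(Z>.145)
    v,u=np.nonzero(m);print(n,'captop',m.sum(),u.mean(),v.mean(),P[m].mean(0),proj(c,u.mean(),v.mean(),.15))
    k=(rgb[...,0]-np.maximum(rgb[...,1],rgb[...,2])>60)&(np.hypot(X-.4975,Y-.029)<.04)
    v,u=np.nonzero(k)
    if len(v):print('knob',u.mean(),v.mean(),proj(c,u.mean(),v.mean(),.09),P[k].max(0),P[k].mean(0))
E
```

```text
t 7.25 pos [0.2939 0.0465 0.2191] yang 85.27 q6 -1.455 F [ 0.1  0.  -0.1] gap 0.0857 gf 0.0 | delta [-1.1665  0.9745  0.0972] turn -0.5021 tilt -1.0
t captop 87 192.4022988505747 161.60919540229884 [0.54661218 0.22130819 0.15467203] [0.54736752 0.22195683 0.15      ]
knob 249.72413793103448 177.41379310344828 [0.49704944 0.02932782 0.09      ] [0.50561497 0.03896519 0.10326317] [0.49647228 0.02926107 0.09460293]
s captop 108 243.12962962962962 240.16666666666666 [0.54363828 0.22338326 0.15380231] [0.54310509 0.22071297 0.15      ]
knob 245.88636363636363 204.0909090909091 [0.49658347 0.0321566  0.09      ] [0.50656205 0.04428823 0.10021704] [0.49680523 0.03320905 0.09126437]
```

View pics/c4.png

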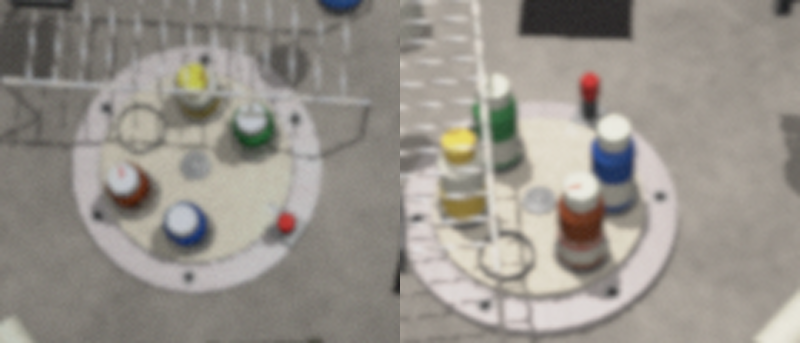

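Emit:
move_arm:
  deltas:
    - [-0.15,0.12,0,-0.1]
    - [-0.3,0.25,0,-0.2]
    - [-0.45,0.38,0,-0.3]
    - [-0.6,0.5,0,-0.4]
    - [-0.75,0.62,0,-0.5]

```text
clock: 7.75
eef_pos: [0.4581, 0.1585, 0.2184]
tool_rot: [-0.221, 0.975, -0.0, -0.0]
force: [0.4, -0.4, 1.0]
finger_gap: 0.0852
grasp_force: 0.0
```

```bash
python3 -c "
from h import *
r.capture('top')
plan([.5445,.2215,.2],115.4)"
```

```text
t 7.8 pos [0.4611 0.1605 0.2177] yang 115.91 q6 -1.763 F [-1.9  0.9 -3.2] gap 0.0857 gf 0.0 | delta [-0.5084  0.0922  0.0886] turn 0.0084 tilt -1.0
```

Emit:
move_arm:
  deltas:
    - [-0.15,0.03,0,0]
    - [-0.32,0.06,0.02,0]
    - [-0.45,0.08,0.05,0]
    - [-0.505,0.091,0.08,0]
    - [-0.505,0.091,0.08,0]

```text
clock: 8.3
eef_pos: [0.5402, 0.2171, 0.2013]
tool_rot: [-0.219, 0.976, -0.0, -0.001]
force: [0.3, -0.1, -1.8]
finger_gap: 0.0859
grasp_force: 0.0
```

```bash
python3 - <<'E'
from h import *
a=cap('scene','s5')
plan([.5445,.2215,.086],115.4)
cv2.imwrite('pics/c5.png',cv2.resize(a['color'][170:290,170:320],(750,600),interpolation=cv2.INTER_CUBIC)[:,:,::-1])
E
```

```text
t 8.35 pos [0.5397 0.2166 0.2022] yang 115.25 q6 -1.693 F [-0.1 -0.9 -0.1] gap 0.0852 gf 0.0 | delta [-0.033   0.0119  0.581 ] turn -0.0026 tilt -1.0
```

View pics/c5.png

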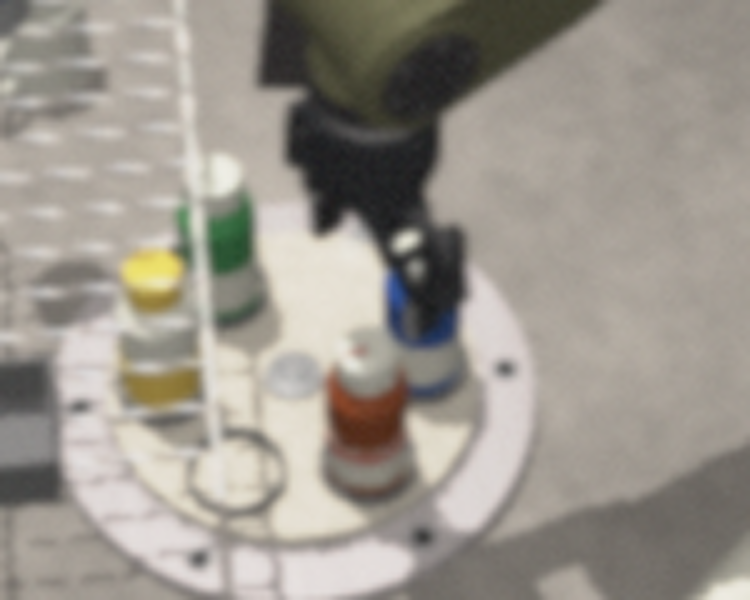

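```bash
python3 - <<'E'
from h import *
a=dict(np.load('pics/s5.npz'));s=r.state();R=Ro.from_quat(s['tool_rot']).as_matrix();t=s['eef_pos']
f=lambda p:((pix(a,p)-[170,170])*5).round()
for sg in(1,-1):
  for w in(-.011,.011): print(sg,w,f(t+R@np.array([w,sg*.0425,-.013])),f(t+R@np.array([w,sg*.057,-.013])))
print('cap top',f([.5445,.2215,.154]))
P=cloud(a);rgb=a['color'].max(-1);X,Y,Z=[P[...,i] for i in range(3)]
m=(rgb<60)&(Z>.19)&(Z<.26)&(np.hypot(X-.54,Y-.217)<.09)
Q=(P[m]-t)@R;
for sg in(1,-1):
  q=Q[Q[:,1]*sg>.03];print(sg,len(q),np.percentile(q,[5,50,95],axis=0).round(4) if len(q) else '')
E
```

```text
1 -0.011 [399. 335.] [414. 351.]
1 0.011 [429. 317.] [444. 333.]
-1 -0.011 [313. 242.] [299. 226.]
-1 0.011 [343. 225.] [329. 210.]
cap top [364. 348.]
1 19 [[-0.0082  0.049  -0.0563]
 [-0.004   0.054  -0.0337]
 [ 0.0043  0.0586 -0.0248]]
-1 26 [[-0.0061 -0.0441 -0.0499]
 [-0.0003 -0.0429 -0.038 ]
 [ 0.0086 -0.0401 -0.0236]]
```

Emit:
move_arm:
  deltas:
    - [-0.033,0.012,0.03,0]
    - [-0.033,0.012,0.18,0]
    - [-0.033,0.012,0.34,0]
    - [-0.033,0.012,0.48,0]
    - [-0.033,0.012,0.575,0]

```text
clock: 8.85
eef_pos: [0.5443, 0.2214, 0.0866]
tool_rot: [-0.218, 0.976, -0.0, -0.001]
force: [0.9, 0.3, 1.4]
finger_gap: 0.0857
grasp_force: 0.0
```

```bash
python3 -c "
from h import *
r.capture('top')
plan([.5445,.2215,.086],115.4)"
```

```text
t 8.9 pos [0.5433 0.221  0.0841] yang 115.22 q6 -1.687 F [-1.   0.5 -3.9] gap 0.0859 gf 0.0 | delta [-0.0065 -0.0005 -0.0097] turn -0.0031 tilt -0.99999
```

Emit:
move_arm:
  deltas:
    - [0,0,-0.01,0]
    - [0,0,-0.01,0]
    - [0,0,-0.01,0]
    - [0,0,-0.01,0]
    - [0,0,-0.01,0]
  jaw: 0
  grip_force: 40

```text
clock: 9.4
eef_pos: [0.5459, 0.2221, 0.0924]
tool_rot: [-0.218, 0.976, 0.0, 0.002]
force: [-1.0, 0.2, 6.1]
finger_gap: 0.0508
grasp_force: 41.4
```

Emit:
move_arm:
  deltas:
    - [0,0,-0.02,0]
    - [0,0,-0.06,0]
    - [0,0,-0.12,0]
    - [0,0,-0.2,0]
    - [0,0,-0.3,0]

```text
clock: 9.9
eef_pos: [0.5449, 0.2218, 0.1515]
tool_rot: [-0.218, 0.976, -0.0, -0.0]
force: [-0.1, -0.5, -3.3]
finger_gap: 0.0509
grasp_force: 42.2
```

```bash
python3 -c "
from h import *
plan([.4635,-.211,.2],50)"
```

```text
t 9.9 pos [0.5449 0.2218 0.1515] yang 115.24 q6 -1.687 F [-0.1 -0.5 -3.3] gap 0.0509 gf 42.174383704550564 | delta [ 1.2909 -1.7838 -0.2423] turn 1.0873 tilt -1.0
```

Emit:
move_arm:
  deltas:
    - [0,0,-0.1,0.05]
    - [0,0,-0.22,0.13]
    - [0,0,-0.34,0.23]
    - [0.05,-0.07,-0.45,0.33]
    - [0.12,-0.17,-0.5,0.43]

```text
clock: 10.4
eef_pos: [0.538, 0.1811, 0.2534]
tool_rot: [0.006, 1.0, 0.001, 0.002]
force: [-0.3, 0.1, -3.6]
finger_gap: 0.0507
grasp_force: 42.3
```

```bash
python3 -c "
from h import *
plan([.4635,-.211,.25],50)"
```

```text
t 10.4 pos [0.538  0.1811 0.2534] yang 89.27 q6 -1.298 F [-0.3  0.1 -3.6] gap 0.0507 gf 42.26414156612009 | delta [ 0.3478 -1.9652  0.0139] turn 0.6545 tilt -0.99999
```

Emit:
move_arm:
  deltas:
    - [0.03,-0.19,0,0.1]
    - [0.07,-0.39,0,0.22]
    - [0.1,-0.59,0,0.34]
    - [0.14,-0.79,0,0.46]
    - [0.18,-0.99,0,0.58]

```text
clock: 10.9
eef_pos: [0.4993, -0.0182, 0.2515]
tool_rot: [0.306, 0.952, 0.0, 0.001]
force: [0.0, -0.2, -3.0]
finger_gap: 0.0508
grasp_force: 42.3
```

```bash
python3 -c "
from h import *
plan([.4635,-.211,.12],50)"
```

```text
t 10.9 pos [ 0.4993 -0.0182  0.2515] yang 54.35 q6 -1.058 F [ 0.  -0.2 -3. ] gap 0.0508 gf 42.2854940732941 | delta [-0.4155 -0.8879  0.6572] turn 0.0725 tilt -1.0
```

Emit:
move_arm:
  deltas:
    - [-0.08,-0.18,0,0.03]
    - [-0.17,-0.37,0.06,0.07]
    - [-0.27,-0.58,0.2,0.07]
    - [-0.37,-0.78,0.38,0.07]
    - [-0.415,-0.888,0.54,0.07]

```text
clock: 11.4
eef_pos: [0.465, -0.2114, 0.144]
tool_rot: [0.339, 0.941, -0.0, 0.002]
force: [2.1, -0.4, -3.2]
finger_gap: 0.0509
grasp_force: 42.3
```

```bash
python3 - <<'E'
from h import *
a=cap('scene','s6');b=cap('top','t6');plan([.4635,-.211,.07],50)
P=cloud(a);X,Y,Z=[P[...,i] for i in range(3)]
rgb=a['color'].astype(int);m=(rgb[...,0]-rgb[...,2]>30)&(np.hypot(X-.4635,Y+.211)<.06)
q=P[m];print(len(q),np.percentile(q[:,2],[2,50,98]))
s=r.state();u,v=pix(a,s['eef_pos']).astype(int);print(u,v)
cv2.imwrite('pics/c6.png',cv2.resize(a['color'][v-50:v+50,u-60:u+60],(720,600),interpolation=cv2.INTER_CUBIC)[:,:,::-1])
E
```

```text
t 11.5 pos [ 0.4623 -0.2111  0.1394] yang 50.23 q6 -1.377 F [ 0.2  0.4 -2.4] gap 0.0505 gf 43.94463464152068 | delta [-0.0063  0.0049  0.347 ] turn 0.0039 tilt -0.99998
184 [0.08371213 0.1673807  0.44349168]
242 143
```

View pics/c6.png

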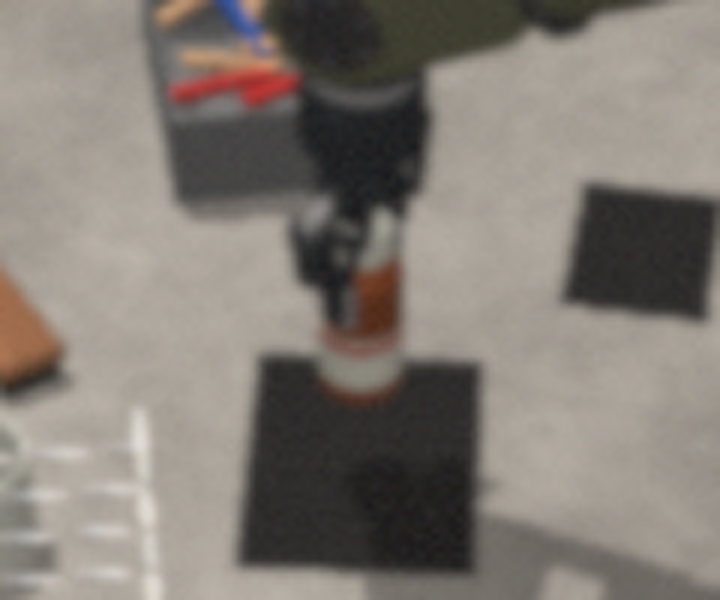

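Emit:
move_arm:
  deltas:
    - [0,0,0.1,0]
    - [0,0,0.2,0]
    - [0,0,0.27,0]
    - [0,0,0.31,0]
    - [0,0,0.325,0]

```text
clock: 12.0
eef_pos: [0.4653, -0.2088, 0.0785]
tool_rot: [0.338, 0.941, -0.0, 0.0]
force: [0.4, -0.1, -2.7]
finger_gap: 0.0508
grasp_force: 43.9
```

Emit:
move_arm:
  deltas:
    - [0,0,0.003,0]
    - [0,0,0.006,0]
    - [0,0,0.009,0]
    - [0,0,0.012,0]
    - [0,0,0.012,0]

```text
clock: 12.5
eef_pos: [0.465, -0.2091, 0.0758]
tool_rot: [0.338, 0.941, -0.0, 0.0]
force: [-0.2, -0.8, -3.4]
finger_gap: 0.0508
grasp_force: 43.9
```

```bash
python3 -c "
from h import *
plan([.4635,-.211,.068],50)"
```

```text
t 12.5 pos [ 0.465  -0.2091  0.0758] yang 50.44 q6 -1.375 F [-0.2 -0.8 -3.4] gap 0.0508 gf 43.94268102943897 | delta [-0.0003 -0.0121  0.0388] turn 0.0073 tilt -1.0
```

Emit:
move_arm:
  deltas:
    - [0,0,0.004,0]
    - [0,0,0.008,0]
    - [0,0,0.012,0]
    - [0,0,0.016,0]
    - [0,0,0.02,0]

```text
clock: 13.0
eef_pos: [0.4649, -0.2091, 0.0715]
tool_rot: [0.338, 0.941, -0.0, -0.0]
force: [-0.9, -0.7, -3.3]
finger_gap: 0.0507
grasp_force: 43.9
```

```bash
python3 -c "
from h import *
plan([.4635,-.211,.068],50)"
```

```text
t 13.0 pos [ 0.4649 -0.2091  0.0715] yang 50.44 q6 -1.375 F [-0.9 -0.7 -3.3] gap 0.0507 gf 43.94264280796051 | delta [-0.0006 -0.012   0.0176] turn 0.0073 tilt -1.0
```

Emit:
move_arm:
  deltas:
    - [0,0,0.002,0]
    - [0,0,0.004,0]
    - [0,0,0.006,0]
    - [0,0,0.008,0]
    - [0,0,0.01,0]

```text
clock: 13.5
eef_pos: [0.4654, -0.2093, 0.0705]
tool_rot: [0.338, 0.941, -0.0, 0.001]
force: [-3.1, 2.7, 12.5]
finger_gap: 0.0505
grasp_force: 45.3
```

```bash
python3 -c "
from h import *
plan([.4635,-.211,.068],50)"
```

```text
t 13.5 pos [ 0.4654 -0.2093  0.0705] yang 50.44 q6 -1.375 F [-3.1  2.7 12.5] gap 0.0505 gf 45.270982487127185 | delta [ 0.0019 -0.0127  0.0125] turn 0.0074 tilt -1.0
```

Emit:
move_arm:
  deltas:
    - [0,0,-0.004,0]
    - [0,0,-0.004,0]
    - [0,0,-0.004,0]
    - [0,0,-0.004,0]
    - [0,0,-0.004,0]
  jaw: 1

```text
clock: 14.0
eef_pos: [0.465, -0.2091, 0.0704]
tool_rot: [0.338, 0.941, 0.0, -0.0]
force: [-0.2, -0.3, -0.7]
finger_gap: 0.0855
grasp_force: 0.0
```

Emit:
move_arm:
  deltas:
    - [0,0,-0.03,0]
    - [0,0,-0.1,0.1]
    - [0,0,-0.17,0.24]
    - [0,0,-0.21,0.38]
    - [0,0,-0.21,0.5]

```text
clock: 14.5
eef_pos: [0.4655, -0.2093, 0.1141]
tool_rot: [0.573, 0.82, 0.0, 0.001]
force: [0.2, 0.8, -0.3]
finger_gap: 0.0851
grasp_force: 0.0
```

```bash
python3 - <<'E'
from h import *
a=cap('scene','s7');plan([.4635,-.211,.105],15)
u,v=245,150
cv2.imwrite('pics/c7.png',cv2.resize(a['color'][v-50:v+50,u-60:u+60],(720,600),interpolation=cv2.INTER_CUBIC)[:,:,::-1])
E
```

```text
t 14.55 pos [ 0.4653 -0.2092  0.1135] yang 19.69 q6 -0.838 F [ 0.  -0.6  0. ] gap 0.0852 gf 0.0 | delta [-0.0053 -0.0115  0.0425] turn 0.0782 tilt -1.0
```

View pics/c7.png

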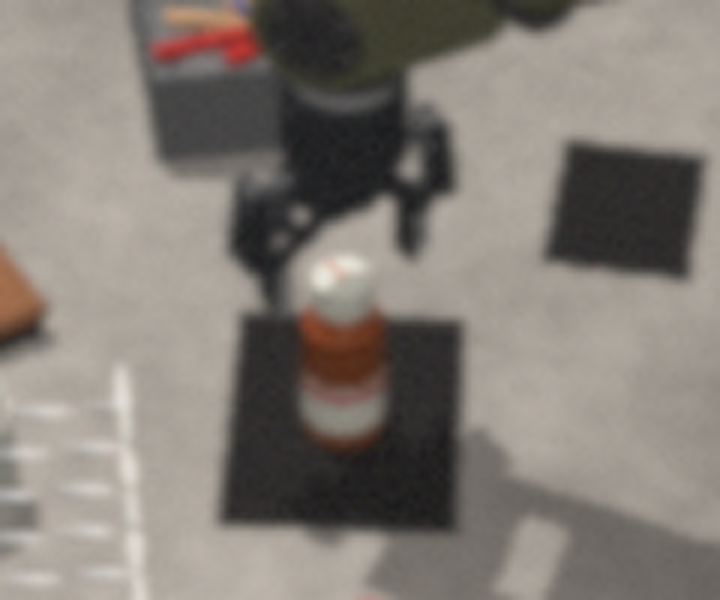

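```bash
python3 - <<'E'
from h import *
a=dict(np.load('pics/s7.npz'));P=cloud(a);rgb=a['color'].astype(int)
X,Y,Z=[P[...,i] for i in range(3)]
m=(rgb.min(-1)>125)&(np.hypot(X-.465,Y+.209)<.04)&(Z>.1)
v,u=np.nonzero(m);print(m.sum(),u.min(),u.max(),v.min(),v.max(),P[m].mean(0),P[m][:,2].max())
um=(u.min()+u.max())/2
mt=m&(Z>.127);v2,u2=np.nonzero(mt);print('top',mt.sum(),P[mt].mean(0),proj(a,u2.mean(),v2.mean(),.132))
# column centre of orange body & cap vs predicted
for x in(.462,.465,.468): print(x,pix(a,[x,-.2092,.121]),pix(a,[x,-.2092,.07]))
o=(rgb[...,0]-rgb[...,2]>35)&(np.hypot(X-.465,Y+.209)<.05);vv,uu=np.nonzero(o);print('body u',np.percentile(uu,[1,50,99]),'v',np.percentile(vv,[1,99]),'cap u mid',um,u.mean())
E
```

```text
79 237 247 143 151 [ 0.46373768 -0.20607591  0.13022184] 0.13802138806308006
top 58 [ 0.46347537 -0.20588072  0.13258513] [ 0.46335993 -0.20646477  0.132     ]
0.462 [242.33844699 148.01355063] [242.31576121 157.96557914]
0.465 [241.53632159 148.11817338] [241.53024909 158.07045116]
0.468 [240.73379825 148.22284803] [240.74435534 158.17537413]
body u [234. 242. 248.] v [ 85.7  173.23] cap u mid 242.0 242.0379746835443
```

```bash
python3 -c "
from h import *
plan([.4634,-.2076,.104],15)"
```

```text
t 14.55 pos [ 0.4653 -0.2092  0.1135] yang 19.69 q6 -0.838 F [ 0.  -0.6  0. ] gap 0.0852 gf 0.0 | delta [ 0.0108 -0.0063  0.0475] turn 0.0782 tilt -1.0
```

Emit:
move_arm:
  deltas:
    - [0.005,-0.003,0.01,0.04]
    - [0.011,-0.006,0.03,0.08]
    - [0.011,-0.006,0.047,0.08]
    - [0.011,-0.006,0.047,0.08]
    - [0.011,-0.006,0.047,0.08]

```text
clock: 15.05
eef_pos: [0.4631, -0.2074, 0.1031]
tool_rot: [0.604, 0.797, -0.0, -0.0]
force: [0.2, -0.4, 0.0]
finger_gap: 0.085
grasp_force: 0.0
```

Emit:
move_arm:
  deltas:
    - [0,0,0,0]
    - [0,0,0,0]
    - [0,0,0,0]
    - [0,0,0,0]
    - [0,0,0,0]
  jaw: 0
  grip_force: 60

```text
clock: 15.55
eef_pos: [0.4634, -0.2075, 0.1034]
tool_rot: [0.604, 0.797, 0.0, 0.0]
force: [1.4, 0.6, 2.9]
finger_gap: 0.0355
grasp_force: 59.4
```

```bash
python3 -c "
from h import *
plan([.4634,-.2076,.104],15)
print(r.state()['ft_torque'])"
```

```text
t 15.55 pos [ 0.4634 -0.2075  0.1034] yang 15.64 q6 -0.766 F [1.4 0.6 2.9] gap 0.0355 gf 59.43320129066706 | delta [-0.0005  0.     -0.0031] turn 0.0107 tilt -1.0
[ 0.06378911 -0.09117925  0.01615473]
```

Emit:
move_arm:
  deltas:
    - [0,0,0.006,0]
    - [0,0,0.012,0]
    - [0,0,0.018,0]
    - [0,0,0.024,0]
    - [0,0,0.025,0]

```text
clock: 16.05
eef_pos: [0.4647, -0.2078, 0.1004]
tool_rot: [0.604, 0.797, 0.001, 0.002]
force: [-0.0, 5.0, 26.6]
finger_gap: 0.0353
grasp_force: 68.0
```

```bash
python3 -c "
from h import *
plan([.4634,-.2076,.098],15)
print(r.state()['ft_torque'])"
```

```text
t 16.05 pos [ 0.4647 -0.2078  0.1004] yang 15.65 q6 -0.766 F [-0.   5.  26.6] gap 0.0353 gf 67.99832661054097 | delta [ 0.003  -0.0062  0.0119] turn 0.0108 tilt -0.99999
[0.8280514  0.06089366 0.03016034]
```

Emit:
move_arm:
  deltas:
    - [0,0,0,-0.1]
    - [0,0,0,-0.2]
    - [0,0,0,-0.3]
    - [0,0,0,-0.4]
    - [0,0,0,-0.5]

```text
clock: 16.55
eef_pos: [0.4643, -0.2083, 0.1001]
tool_rot: [0.376, 0.927, -0.0, 0.002]
force: [-0.8, -0.3, 21.2]
finger_gap: 0.0352
grasp_force: 65.8
```

```bash
python3 -c "
from h import *
plan([.4634,-.2076,.098],90)
print(r.state()['ft_torque'])"
```

```text
t 16.55 pos [ 0.4643 -0.2083  0.1001] yang 45.87 q6 -1.294 F [-0.8 -0.3 21.2] gap 0.0352 gf 65.8377769344952 | delta [ 0.0056 -0.0008  0.0106] turn -0.7355 tilt -0.99999
[-0.25899934  0.27462071 -0.27870747]
```

The wrist torque of -0.28 N m is far above the cap's drag. The press also stopped after 3 mm, so the fingertips are probably bearing on the bottle's shoulder. I'll relax, let go and re-grip higher on the cap.

Emit:
move_arm:
  deltas:
    - [0,0,-0.012,0]
    - [0,0,-0.024,0]
    - [0,0,-0.024,0]
    - [0,0,-0.024,0]
    - [0,0,-0.024,0]

```text
clock: 17.05
eef_pos: [0.4632, -0.2075, 0.1029]
tool_rot: [0.378, 0.926, -0.0, 0.0]
force: [1.1, -0.2, 5.2]
finger_gap: 0.0353
grasp_force: 60.3
```

Emit:
move_arm:
  deltas:
    - [0,0,0,0]
    - [0,0,0,0]
    - [0,0,0,0]
    - [0,0,-0.02,0]
    - [0,0,-0.038,0]
  jaw: 1

```text
clock: 17.55
eef_pos: [0.4631, -0.2074, 0.1107]
tool_rot: [0.378, 0.926, 0.0, -0.0]
force: [-1.2, -0.1, 0.4]
finger_gap: 0.0852
grasp_force: 0.0
```

Emit:
move_arm:
  deltas:
    - [0,0,0,0.12]
    - [0,0,0,0.25]
    - [0,0,0,0.38]
    - [0,0,0,0.5]
    - [0,0,0,0.5]

```text
clock: 18.05
eef_pos: [0.4632, -0.2075, 0.1108]
tool_rot: [0.605, 0.796, 0.0, 0.0]
force: [0.7, 0.1, -0.2]
finger_gap: 0.0855
grasp_force: 0.0
```

```bash
python3 - <<'E'
from h import *
a=cap('scene','s8');plan([.4634,-.2076,.111],15)
P=cloud(a);rgb=a['color'].astype(int)
X,Y,Z=[P[...,i] for i in range(3)]
m=(rgb.min(-1)>125)&(np.hypot(X-.465,Y+.209)<.04)&(Z>.1)
v,u=np.nonzero(m);mt=m&(Z>.127);print(m.sum(),u.min(),u.max(),v.min(),v.max(),P[m].mean(0),P[mt].mean(0))
# marks: compare orientation of red mark on cap top & label in s7/s8
for n in('s7','s8'):
    c=np.load(f'pics/{n}.npz')['color'].astype(int);d=c[...,0]-c[...,1];w=d[141:152,235:250];i=np.unravel_index(w[:7].argmax(),w[:7].shape);print(n,i[0]+141,i[1]+235,w.max());print(w[:8])
E
```

```text
t 18.1 pos [ 0.4631 -0.2074  0.1107] yang 15.79 q6 -0.769 F [-0.8  0.8 -0. ] gap 0.0853 gf 0.0 | delta [-0.0012  0.0011 -0.0015] turn 0.0132 tilt -1.0
79 237 247 141 151 [ 0.46430634 -0.20506782  0.13135714] [ 0.46343777 -0.20597778  0.13313277]
s7 145 241 30
[[ 4  5  6  7  8  8  8  6  6  7  7  8  7  7  7]
 [ 7  7  7  8 11 10  8  5  6  6  6  7  7  8  7]
 [ 6  8  8 12 18 19  8  4  2  4  5  6  6  8  9]
 [ 5  6  6  7 14 23 18  9  3  2  4  5  6  7  7]
 [ 7  6  5  4  8 19 26 19  9  4  4  4  5  6  8]
 [ 5  4  2  2  4  9 17 15  4  2  2  3  5  6  6]
 [ 6  6  4  1  2  4  6  4  1  2  1  3  4  5  6]
 [ 8  5  4  2  2  3  2  2  2  1  2  3  6  6  8]]
s8 145 240 31
[[ 3  4  7  6  8  8  8  6  7  7  7  7  8  7  7]
 [ 4  7  6  8  7  6  4  5  5  5  7  7  7  7  7]
 [ 7  7  9 12  9  5  3  3  3  4  6  6  8  8  8]
 [ 7  8 11 16 14 11  7  5  2  2  5  5  7  8  8]
 [ 7  7  9 15 19 20 16  9  5  3  3  4  5  7  7]
 [ 7  5  7  5  9 12 16 13  5  4  2  2  4  6  7]
 [ 6  5  4  3  3  6  7  5  4  3  2  3  4  6  7]
 [ 7  5  4  2  2  4  2  3  3  3  3  3  4  7  7]]
```

Emit:
move_arm:
  deltas:
    - [0,0,0,0]
    - [0,0,0,0]
    - [0,0,0,0]
    - [0,0,0,0]
    - [0,0,0,0]
  jaw: 0
  grip_force: 60

```text
clock: 18.6
eef_pos: [0.4633, -0.2075, 0.1107]
tool_rot: [0.604, 0.797, 0.0, 0.0]
force: [1.8, 0.5, 1.8]
finger_gap: 0.0349
grasp_force: 59.6
```

Emit:
move_arm:
  deltas:
    - [0,0,0.006,0]
    - [0,0,0.012,0]
    - [0,0,0.018,0]
    - [0,0,0.022,0]
    - [0,0,0.022,0]

```text
clock: 19.1
eef_pos: [0.4639, -0.2077, 0.107]
tool_rot: [0.604, 0.797, 0.0, 0.001]
force: [1.1, 1.3, 11.4]
finger_gap: 0.0352
grasp_force: 60.5
```

```bash
python3 -c "
from h import *
plan([.4634,-.2076,.111],15)
print(r.state()['ft_torque'])"
```

```text
t 19.1 pos [ 0.4639 -0.2077  0.107 ] yang 15.65 q6 -0.766 F [ 1.1  1.3 11.4] gap 0.0352 gf 60.47703103744425 | delta [ 0.0009 -0.0021 -0.02  ] turn 0.0109 tilt -1.0
[ 0.23002656 -0.15961175 -0.0124623 ]
```

Emit:
move_arm:
  deltas:
    - [0,0,0.003,0]
    - [0,0,0.006,0]
    - [0,0,0.009,0]
    - [0,0,0.01,0]
    - [0,0,0.01,0]

```text
clock: 19.6
eef_pos: [0.4642, -0.2078, 0.1056]
tool_rot: [0.604, 0.797, 0.0, 0.002]
force: [1.1, 1.8, 15.9]
finger_gap: 0.0351
grasp_force: 61.0
```

```bash
python3 -c "
from h import *
plan([.4634,-.2076,.111],15)
print(r.state()['ft_torque'])"
```

```text
t 19.6 pos [ 0.4642 -0.2078  0.1056] yang 15.66 q6 -0.766 F [ 1.1  1.8 15.9] gap 0.0351 gf 60.958138441928895 | delta [ 0.0017 -0.0034 -0.027 ] turn 0.0109 tilt -0.99999
[0.41795544 0.00791327 0.03773222]
```

Emit:
move_arm:
  deltas:
    - [0,0,0.005,0]
    - [0,0,0.007,-0.08]
    - [0,0,0.007,-0.16]
    - [0,0,0.007,-0.24]
    - [0,0,0.007,-0.32]

```text
clock: 20.1
eef_pos: [0.4646, -0.208, 0.1053]
tool_rot: [0.461, 0.887, 0.0, 0.003]
force: [-2.1, 4.2, 28.2]
finger_gap: 0.0349
grasp_force: 62.1
```

```bash
python3 -c "
from h import *
plan([.4634,-.2076,.111],90)
print(r.state()['ft_torque'])"
```

```text
t 20.1 pos [ 0.4646 -0.208   0.1053] yang 35.06 q6 -1.105 F [-2.1  4.2 28.2] gap 0.0349 gf 62.05665930232499 | delta [ 0.0048 -0.0039 -0.0285] turn -0.9157 tilt -0.99999
[ 0.51352966  0.54687404 -0.03162169]
```

Emit:
move_arm:
  deltas:
    - [0,0,0,-0.11]
    - [0,0,0,-0.22]
    - [0,0,0,-0.33]
    - [0,0,0,-0.44]
    - [0,0,0,-0.55]

```text
clock: 20.6
eef_pos: [0.4644, -0.2082, 0.1052]
tool_rot: [0.19, 0.982, -0.001, 0.002]
force: [-4.6, 1.6, 27.4]
finger_gap: 0.0351
grasp_force: 62.0
```

```bash
python3 -c "
from h import *
plan([.4634,-.2076,.111],90)
print(r.state()['ft_torque'])"
```

```text
t 20.6 pos [ 0.4644 -0.2082  0.1052] yang 68.13 q6 -1.682 F [-4.6  1.6 27.4] gap 0.0351 gf 61.99026399990544 | delta [ 0.0057  0.0011 -0.0288] turn -0.3646 tilt -0.99999
[ 4.76161226e-04  7.79978810e-01 -4.22860213e-02]
```

Emit:
move_arm:
  deltas:
    - [0,0,0,-0.08]
    - [0,0,0,-0.16]
    - [0,0,0,-0.24]
    - [0,0,0,-0.32]
    - [0,0,0,-0.39]

```text
clock: 21.1
eef_pos: [0.4645, -0.2086, 0.1053]
tool_rot: [-0.012, 1.0, -0.002, 0.002]
force: [-2.3, -0.9, 25.7]
finger_gap: 0.0349
grasp_force: 61.8
```

```bash
python3 -c "
from h import *
plan([.4634,-.2076,.111],90)
print(r.state()['ft_torque'])"
```

```text
t 21.1 pos [ 0.4645 -0.2086  0.1053] yang 91.42 q6 -2.089 F [-2.3 -0.9 25.7] gap 0.0349 gf 61.79923724674154 | delta [ 0.0051  0.005  -0.0288] turn 0.0237 tilt -0.99998
[-0.49641128  0.34649869 -0.31498031]
```

Emit:
move_arm:
  deltas:
    - [0,0,-0.01,0]
    - [0,0,-0.02,0]
    - [0,0,-0.03,0]
    - [0,0,-0.035,0]
    - [0,0,-0.035,0]

```text
clock: 21.6
eef_pos: [0.4634, -0.2079, 0.11]
tool_rot: [-0.011, 1.0, -0.001, 0.001]
force: [0.9, -4.7, 4.6]
finger_gap: 0.0351
grasp_force: 59.7
```

```bash
python3 -c "
from h import *
plan([.4634,-.2076,.111],90)
print(r.state()['ft_torque'])"
```

```text
t 21.6 pos [ 0.4634 -0.2079  0.11  ] yang 91.24 q6 -2.086 F [ 0.9 -4.7  4.6] gap 0.0351 gf 59.74500977026764 | delta [-0.      0.0014 -0.0049] turn 0.0207 tilt -1.0
[-0.90177345 -0.34367677  0.03458036]
```

Force is nearly relaxed. Now I'll release and rise straight up.

Emit:
move_arm:
  deltas:
    - [0,0,0,0]
    - [0,0,0,0]
    - [0,0,0,0]
    - [0,0,0,0]
    - [0,0,0,0]
  jaw: 1

```text
clock: 22.1
eef_pos: [0.463, -0.2073, 0.1095]
tool_rot: [-0.011, 1.0, 0.0, -0.0]
force: [0.4, -0.1, 0.5]
finger_gap: 0.0852
grasp_force: 0.0
```

Emit:
move_arm:
  deltas:
    - [0,0,-0.1,0]
    - [0,0,-0.25,0]
    - [0,0,-0.4,0]
    - [0,0,-0.55,0]
    - [0,0,-0.7,0]

```text
clock: 22.6
eef_pos: [0.4629, -0.2073, 0.2509]
tool_rot: [-0.011, 1.0, 0.0, -0.0]
force: [0.8, 0.1, -0.1]
finger_gap: 0.0856
grasp_force: 0.0
```

Emit:
move_arm:
  deltas:
    - [0.1,-0.1,0,0]
    - [0.2,-0.25,0,0]
    - [0.3,-0.4,0,0]
    - [0.35,-0.55,0,0]
    - [0.35,-0.6,0,0]

```text
clock: 23.1
eef_pos: [0.3945, -0.3309, 0.2496]
tool_rot: [-0.01, 1.0, -0.0, -0.0]
force: [1.2, 0.3, -0.1]
finger_gap: 0.0856
grasp_force: 0.0
```

```bash
python3 - <<'E'
from h import *
a=cap('scene','s9');b=cap('top','t9');plan([.4634,-.2076,.111],15)
for n in('s8','s9'):
    c=dict(np.load(f'pics/{n}.npz'));P=cloud(c);rgb=c['color'].astype(int);X,Y,Z=[P[...,i] for i in range(3)]
    m=(rgb.min(-1)>125)&(np.hypot(X-.465,Y+.209)<.04)&(Z>.1);v,u=np.nonzero(m);print(n,m.sum(),v.min(),v.max(),P[m].mean(0),np.percentile(P[m][:,2],90))
i=[cv2.resize(x,(400,300),interpolation=cv2.INTER_CUBIC) for x in(a['color'][105:185,190:297],a['color'][165:285,170:330],b['color'][100:220,150:310],b['color'][155:220,280:367])]
cv2.imwrite('pics/c9.png',np.vstack([np.hstack(i[:2]),np.hstack(i[2:])])[:,:,::-1])
E
```

```text
t 23.2 pos [ 0.3955 -0.3296  0.2494] yang 91.14 q6 -2.357 F [0.3 0.1 0.2] gap 0.0854 gf 0.0 | delta [-0.3516  0.6029  0.6919] turn 1.269 tilt -1.0
s8 79 141 151 [ 0.46430634 -0.20506782  0.13135714] 0.13599247522407873
s9 79 143 151 [ 0.4640643  -0.20490211  0.13097809] 0.13584015494236668
```

View pics/c9.png

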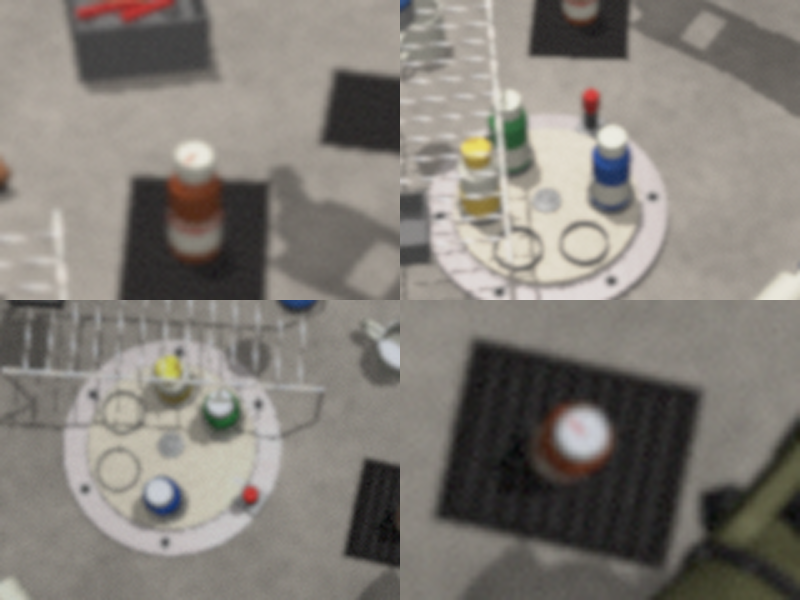

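The picture shows the bottle upright on the larger mat at tile px (195,200). The carousel is locked with the knob front-right, and the other bottles are upright in their cups.

```bash
python3 -c "
from workcell import r
print(r.close_job())"
```

```text
the job is handed in; nothing more can be done
None
```

I handed the job in at about 23 s: the amber bottle stands on the larger black mat with its cap turned to the stop, and the turntable is locked one hole round anticlockwise. My first try at the cap pressed on the bottle's shoulder and probably turned the bottle on the mat. I let go and gripped higher, and it then opened.

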